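# Nest the emptied screw cans on the audio repair bench

## Task

The steel screw cans are empty, so nest them away, largest to smallest: first stand the middle-sized can upright in the wide shallow dish and let it go, then stand the tall slim can upright inside the middle-sized one. Lower them in rather than dropping them, leave the dish on the bench, and leave the can that still has tools in it where it is.

Things in the scene. Friction and masses are not known exactly. Their poses are not given: they have to be found in the camera images.
- dish: The wide shallow dish: open round bare-steel dish with straight walls, outer diameter 108, height 28, wall 3, floor 4 thick (inner diameter 102), about 0.3 kg, standing loose on the bench. Origin: centre of its underside; z up out of its mouth. Sizes in mm.
- mid_can: The middle-sized can: empty open round bare-steel can with straight walls, outer diameter 66, height 60, wall 3, floor 4 thick (inner diameter 60), about 0.12 kg, standing loose on the bench, mouth up. Origin: centre of its underside; z up out of its mouth. It can be gripped across its outside near the rim; standing in the dish its rim is 36 above the dish's rim.
- slim_can: The tall slim can: empty open round bare-steel can with straight walls, outer diameter 40, height 100, wall 3, floor 4 thick, about 0.1 kg, standing loose on the bench, mouth up. Origin: centre of its underside; z up out of its mouth. Gripped across its outside near the rim; standing in the middle-sized can its rim is 44 above that can's rim.
- tool_can: The can still in use: same steel can as the middle-sized one (outer diameter 66, height 60) but filled with five upright small tools whose handles reach 100 above the bench. Not to be moved. Origin: centre of its underside; z up.
There are look-alikes about, which are no part of the job. What is shaped like the dish but green or orange is not meant.

How it is judged:
By the outcome, as a careful person would: the job done as asked, in the order asked, and still so for the second after the job is handed in, with the robot touching nothing.
It also fails if it takes over 64 s, if anything falls off the work surface, if the arm or the gripper's body presses on something with over 40 N, if the wrist force passes 120 N, or if a joint passes its speed limit or range.

## Robot

A 6-joint arm with a two-finger parallel gripper is mounted at the origin on the work surface. World frame = base frame: x ahead of the robot, y to its left, z up, the work surface at z = 0. Lengths are in m, angles in degrees, forces in N, time in s.
With the tool pointing down it reaches from about 0.3 to 0.75 m from the base axis. Payload 8.5 kg.
Tool frame: the origin (TCP) lies on the centre line of the jaws, within the pads' length; the fingertips stand env.tcp_to_tips ahead of it and the grasp point (between the pads) lies 8 mm behind it (env.tcp_to_tips is the distance from the TCP to the fingertips, in m); z points along the fingers, y is the direction in which the jaws open and shut (so a half turn about z gives the same grasp; the last joint's range is limited). The gripper opens to 85 mm and grips with 20 to 120 N. Pads are 22 mm wide; open, the fingers measure 114 mm over their backs; the gripper's body (76 mm by 85 mm) begins 54 mm behind the grasp point. The pads swing forward as they close: fully open they stand 13 mm farther back than shut.
Start: joints at [-87.622, 21.807, 74.336, -0, 83.858, -12.336], TCP at [0.14, -0.532, 0.242] pointing down, gripper open.
Joint ranges: [-178.18, 178.18], [-50.72, 133.34], [12.68, 142.11], [-81.47, 261.47], [9.98, 163.14], [-165.26, 165.26]. Speed limits (degrees/s): [136.94, 136.94, 180, 180, 180, 180].

## Interface

Orientations are given as a 3x3 rotation matrix whose columns are the frame's x, y, z axes.
In Python, from rig import env gives the robot as it stands. The module is installed in compiled form; this text tells all that it offers.
- The arm moves only by the tool carry_out, never from a script. Its argument "rows" is a list of rows, each an object of numbers: "tx", "ty", "tz": the shift along the tool's x, y, z in cm; "yaw": the turn about the tool's z in rad. In form: [{"tx": .., "ty": .., "tz": .., "yaw": ..}, ...]. A call has 1 to 12 rows; each row shifts and turns the pose as measured when the row begins, along the tool's axes as they then stand; what a row does not reach is not made up. A row lasts 1/10 s, in which the tool goes at most 50 mm and 8.59 degrees, less where a joint would pass 70% of its speed; a pose out of reach is approached as far as the arm can. A call is refused whole if a number of a shift passes 5 or a number of a turn 0.15, either way. A call with a gripper value outside its range is refused whole. "jaw" is the closure, from -1 (fully open) to 1 (shut), set as the call begins (left out, the last holds). The fingers move at their own pace and stop on an object; "squeeze" is the grip in N (left out, the last holds). Time passes only in rows, so rows that do not move let the fingers close. It gives the time, the measured TCP pose, the force and the opening at its end, in the units of the state.
- env.observe(): the state, without advancing time (a new reading comes with each control period).
- env.get_image(name): name is "scene" or "top"; returns the picture (384x512x3 uint8, red, green, blue); there is no depth.
- env.camera_params(name): a dict with "vertical_fov" (degrees; the focal length in pixels is half the picture's height over the tangent of half this angle, whatever the lens; pixels are square), "cx", "cy" (the principal point, pixels), "k1" (the pictures are not rectified: a ray, as slopes to the right and down, at radius r is drawn at 1 + k1 r^2 times it, then the intrinsics apply), "view" (4x4, takes a point from world to camera coordinates). Camera axes: x right, y up, looking along -z (the intrinsics and any distortion apply to the point x, -y, -z); pixel columns grow to the right and rows downward; lengths in m; the calibration is good to about 2 mm. A picture is of the moment at which its call begins. camera_params takes no time and is no camera call.
- env.close_job(): hands the job in, once; it reports no verdict.
The state is a dict: "time_s": time; "q": joint angles; "qvel": joint speeds; "joint_efforts": joint torques, N m; "position": TCP position; "tool_rot": TCP orientation; "ft_force": force on the tool from outside, world axes, zero at the start; "wrist_torque": the same for the moment, N m; "grip_width": finger opening in m.
Only numpy, scipy, OpenCV 4.12 (cv2) and the standard library are available. Lean on these libraries where they do the work, as an engineer would, in place of code of your own. Each camera call takes 0.05 s, during which the arm holds its last target. There are 200 camera calls.

## Working session

There is one attempt and no reset: what is moved stays moved. The work goes in short steps, Python scripts to look and compute and a tool call to move; the robot and the scene stay as the last step left them, time stands still between calls to the robot, and variables do not carry over. Pictures are saved under pics/ and viewed, about 8 in all and at most 12, crops included, and the job is handed in when it is done.

Besides the shell and the picture viewer there is one more tool, called after ">>>" as name([rows], argument=value, ...), one row to a line, values as JSON. carry_out: Moves the arm, as the interface text tells. Its arguments: {"type":"object","properties":{"rows":{"type":"array","items":{"type":"object","properties":{"tx":{"type":"number"},"ty":{"type":"number"},"tz":{"type":"number"},"yaw":{"type":"number"}}}},"jaw":{"type":"number"},"squeeze":{"type":"number"}},"required":["rows"]}

```bash
mkdir -p pics; cat > h.py <<'E'
import numpy as np, cv2
from rig import env
def cast(name,u,v,z):
    p=env.camera_params(name); f=192/np.tan(np.radians(p["vertical_fov"]/2))
    K=np.array([[f,0,p["cx"]],[0,f,p["cy"]],[0,0,1]])
    x,y=cv2.undistortPoints(np.array([[[u,v]]],float),K,np.array([p["k1"],0,0,0.]))[0,0]
    V=np.array(p["view"]); R=V[:3,:3]; c=-R.T@V[:3,3]; d=R.T@np.array([x,-y,-1])
    return c+d*(z-c[2])/d[2]
def proj(name,P):
    p=env.camera_params(name); f=192/np.tan(np.radians(p["vertical_fov"]/2))
    V=np.array(p["view"]); q=V[:3,:3]@np.array(P)+V[:3,3]; x,y=q[0]/-q[2],-q[1]/-q[2]; s=1+p["k1"]*(x*x+y*y)
    return np.array([p["cx"]+f*x*s,p["cy"]+f*y*s])
def snap(name,fn):
    im=env.get_image(name)[:,:,::-1].copy(); cv2.imwrite(fn,im); return im
E
python3 - <<'E'
from h import *
a=snap("top","pics/t0.png"); b=snap("scene","pics/s0.png")
for n in("top","scene"):
    p=env.camera_params(n); V=np.array(p["view"]); print(n,p["vertical_fov"],p["k1"],-V[:3,:3].T@V[:3,3],V[2,:3])
print(env.tcp_to_tips,env.observe())
E
```

```text
top 43.037440558116465 -0.11440607003733004 [0.4003742  0.04293257 1.1483125 ] [-0.10599487  0.00423087  0.99435768]
scene 47.60969014155356 -0.13292919637282025 [1.22336036 0.5269755  0.81146491] [0.59771588 0.42019664 0.68276681]
0.011 {'time_s': 0.1, 'q': array([-8.76222666e+01,  2.18375934e+01,  7.43790858e+01, -4.87454367e-04,
        8.38582602e+01, -1.23344543e+01]), 'qvel': array([ 0.0164675 , -0.11297936, -0.15481332,  0.0134055 , -0.03573747,
       -0.01677436]), 'joint_efforts': array([ 2.74348706e-03, -4.49216759e+01, -2.31654793e+01, -2.26406173e-04,
        3.67475339e-03, -7.62102104e-06]), 'position': array([ 0.13967753, -0.53171273,  0.24177697]), 'tool_rot': array([[ 9.67213529e-01,  2.53964537e-01, -6.27145475e-05],
       [ 2.53964400e-01, -9.67212684e-01,  1.30646278e-03],
       [ 2.71136910e-04, -1.27955574e-03, -9.99999145e-01]]), 'ft_force': array([ 0.28942398,  0.32468292, -0.32776729]), 'wrist_torque': array([-0.01914077,  0.01877064, -0.02739997]), 'grip_width': 0.08546872248457005}
```

View pics/t0.png

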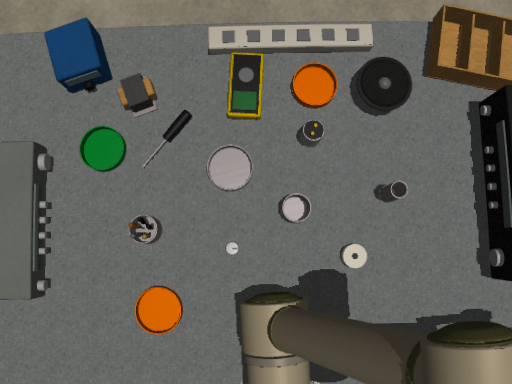

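View pics/s0.png

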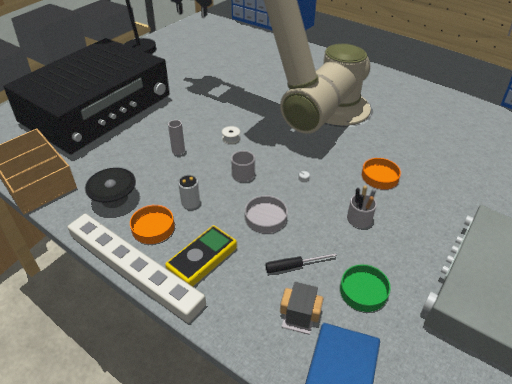

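The top view shows the dish at about (230,167), the mid can at (295,208), the slim can at (395,190) and the tool can at (144,229). The orange and green dishes are look-alikes. The object at (313,131) is a capacitor-like can and not part of the job. Next I'll measure the rims.

```bash
cat > m.py <<'E'
from h import *
def rimfit(name,img,guess,r,z,zmode="rim"):
    """edge points close to the projected circle of radius r at height z about guess -> circle fit on plane z"""
    g=cv2.GaussianBlur(cv2.cvtColor(img,cv2.COLOR_BGR2GRAY),(3,3),0).astype(np.float32)
    c=np.array(guess,float)
    for it in range(6):
        w=0.012 if it<3 else 0.006; P=[]
        for t in np.arange(0,2*np.pi,np.pi/36):
            s=np.arange(r-w,r+w,0.0004)
            uv=np.array([proj(name,[c[0]+q*np.cos(t),c[1]+q*np.sin(t),z]) for q in s],np.float32)
            v=cv2.remap(g,uv[:,:1],uv[:,1:],cv2.INTER_LINEAR).ravel()
            d=np.abs(v[5:]-v[:-5]); k=d.argmax()
            if d[k]>12: P.append([c[0]+(s[k]+.001)*np.cos(t),c[1]+(s[k]+.001)*np.sin(t)])
        P=np.array(P); 
        from scipy.optimize import least_squares
        o=least_squares(lambda p:np.hypot(P[:,0]-p[0],P[:,1]-p[1])-r,c,loss="soft_l1",f_scale=.001)
        c=o.x
    return c,np.median(np.abs(o.fun)),len(P)
def draw(name,img,c,r,z,col=(0,255,0)):
    pass
E
python3 - <<'E'
from m import *
T=cv2.imread("pics/t0.png");S=cv2.imread("pics/s0.png")
tiles=[]
for nm,uv,suv,r,h in [("dish",(230,167),(266,212),.054,.028),("mid",(295,208),(243,160),.033,.06),("slim",(399,189),(176,125),.02,.1),("tool",(144,229),(362,203),.033,.06)]:
    g=cast("top",*uv,h)[:2]; gs=cast("scene",*suv,h)[:2]
    print(nm,g.round(4),gs.round(4))
    for cam,im,gg,p0 in(("top",T,g,uv),("scene",S,gs,suv)):
        c,e,n=rimfit(cam,im,gg,r,h); print("  ",cam,c.round(4),round(e,4),n)
        x,y=int(p0[0])-35,int(p0[1])-35
        t=cv2.resize(im[y:y+70,x:x+70],(280,280)[:2] if 0 else (190,190),interpolation=cv2.INTER_CUBIC); k=190/70
        for a in np.arange(0,6.28,.35):
            q=(proj(cam,[c[0]+r*np.cos(a),c[1]+r*np.sin(a),h])-[x,y]+.5)*k
            cv2.circle(t,tuple(int(i) for i in q),1,(0,255,0),-1)
        tiles.append(t)
cv2.imwrite("pics/c0.png",np.vstack([np.hstack(tiles[0::2]),np.hstack(tiles[1::2])]))
E
```

```text
dish [0.5822 0.1012] [0.5911 0.1082]Traceback (most recent call last):
  File "<stdin>", line 8, in <module>
  File "m.py", line 10, in rimfit
    uv=np.array([proj(name,[c[0]+q*np.cos(t),c[1]+q*np.sin(t),z]) for q in s],np.float32)
                 ~~~~^^^^^^^^^^^^^^^^^^^^^^^^^^^^^^^^^^^^^^^^^^^^
  File "h.py", line 10, in proj
    p=env.camera_params(name); f=192/np.tan(np.radians(p["vertical_fov"]/2))
ValueError: time passes only in moves, steps and waits
```

Too many parameter calls, so I'll cache them.

```bash
sed -i 's/env.camera_params(name)/cp(name)/; s/^def cast/import functools\n@functools.lru_cache\ndef cp(n): return env.camera_params(n)\ndef cast/' h.py
cat > run0.py <<'E'
from m import *
T=cv2.imread("pics/t0.png");S=cv2.imread("pics/s0.png")
tiles=[]
for nm,uv,suv,r,h in [("dish",(230,167),(266,212),.054,.028),("mid",(295,208),(243,160),.033,.06),("slim",(399,189),(176,125),.02,.1),("tool",(144,229),(362,203),.033,.06)]:
    g=cast("top",*uv,h)[:2]; gs=cast("scene",*suv,h)[:2]
    print(nm,g.round(4),gs.round(4))
    for cam,im,gg,p0 in(("top",T,g,uv),("scene",S,gs,suv)):
        c,e,n=rimfit(cam,im,gg,r,h); print("  ",cam,c.round(4),round(e,4),n)
        x,y=int(p0[0])-35,int(p0[1])-35
        t=cv2.resize(im[y:y+70,x:x+70],(190,190),interpolation=cv2.INTER_CUBIC); k=190/70
        for a in np.arange(0,6.28,.35):
            q=(proj(cam,[c[0]+r*np.cos(a),c[1]+r*np.sin(a),h])-[x,y]+.5)*k
            cv2.circle(t,tuple(int(i) for i in q),1,(0,255,0),-1)
        tiles.append(t)
cv2.imwrite("pics/c0.png",np.vstack([np.hstack(tiles[0::2]),np.hstack(tiles[1::2])]))
E
python3 run0.py
```

```text
dish [0.5822 0.1012] [0.5911 0.1082]
   top [0.5755 0.1076] 0.0018 45
   scene [0.5874 0.1043] 0.0025 70
mid [ 0.4804 -0.0444] [ 0.4927 -0.0383]
   top [ 0.4813 -0.0455] 0.0023 69
   scene [ 0.49   -0.0417] 0.0024 49
slim [ 0.513  -0.2709] [ 0.5195 -0.2587]
   top [ 0.5148 -0.2672] 0.0021 67
   scene [ 0.5217 -0.2621] 0.0025 45
tool [0.4415 0.2956] [0.4502 0.2995]
   top [0.4414 0.2978] 0.0022 63
   scene [0.4386 0.2986] 0.0024 56
```

View pics/c0.png

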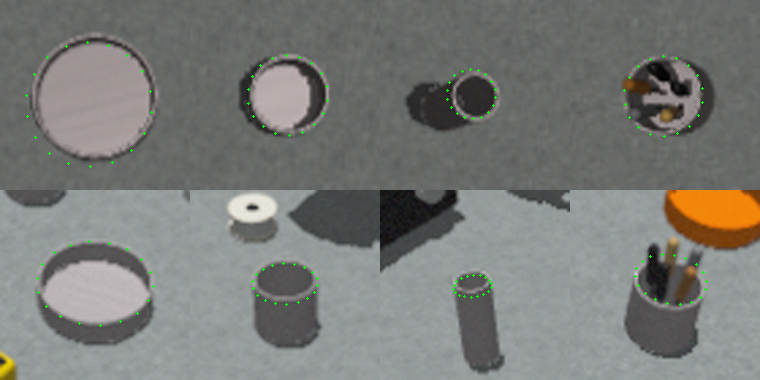

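```bash
cat > m.py <<'E'
from h import *
from scipy.optimize import least_squares
def rimfit(name,img,guess,r,z,sign=-1,w=0.012,rounds=8):
    """rays outward from guess; keep steepest edge of the given sign near radius r; robust circle fit on plane z"""
    g=cv2.GaussianBlur(cv2.cvtColor(img,cv2.COLOR_BGR2GRAY),(0,0),.7).astype(np.float32); c=np.array(guess,float)
    for it in range(rounds):
        P=[]; ww=w if it<4 else w/2
        for t in np.arange(0,2*np.pi,np.pi/36):
            s=np.arange(r-ww,r+ww,0.0005)
            uv=np.array([proj(name,[c[0]+q*np.cos(t),c[1]+q*np.sin(t),z]) for q in s],np.float32)
            d=sign*np.gradient(cv2.remap(g,uv[:,:1],uv[:,1:],cv2.INTER_LINEAR).ravel()); k=d.argmax()
            if d[k]>3: P.append([c[0]+s[k]*np.cos(t),c[1]+s[k]*np.sin(t)])
        P=np.array(P)
        o=least_squares(lambda p:np.hypot(P[:,0]-p[0],P[:,1]-p[1])-r,c,loss="cauchy",f_scale=.0007); c=o.x
    return c,np.median(np.abs(o.fun)),len(P)
def tile(cam,im,circs,centre,half=30,size=380):
    x,y=int(centre[0])-half,int(centre[1])-half; k=size/(2*half)
    t=cv2.resize(im[y:y+2*half,x:x+2*half],(size,size),interpolation=cv2.INTER_NEAREST)
    for c,r,h,col in circs:
        for a in np.arange(0,6.28,.25):
            q=(proj(cam,[c[0]+r*np.cos(a),c[1]+r*np.sin(a),h])-[x,y]+.5)*k
            cv2.circle(t,tuple(int(i) for i in q),1,col,-1)
    return t
E
cat > run1.py <<'E'
from m import *
T=cv2.imread("pics/t0.png");S=cv2.imread("pics/s0.png")
V=np.array(cp("scene")["view"]);print(np.abs(V[:3,:3]@V[:3,:3].T-np.eye(3)).max(), {k:cp("scene")[k] for k in("cx","cy")},{k:cp("top")[k] for k in("cx","cy")})
A=[];B=[]
for nm,uv,suv,r,h in [("dish",(230,167),(266,211),.054,.028),("mid",(295.5,207.5),(243,159.5),.033,.06),("slim",(398.5,189.5),(176,124.5),.02,.1)]:
    c,e,n=rimfit("top",T,cast("top",*uv,h)[:2],r,h); print(nm,"top",c.round(4),round(e,4),n,"scene guess",cast("scene",*suv,h).round(4))
    A.append(tile("top",T,[(c,r,h,(0,255,0)),(c,r-.003,h,(0,0,255))],uv,28,260))
    B.append(tile("scene",S,[(c,r,h,(0,255,0)),(c,r,0,(255,255,0))],suv,28,260))
cv2.imwrite("pics/c1.png",np.vstack([np.hstack(A),np.hstack(B)]))
E
python3 run1.py
```

```text
4.440892098500626e-16 {'cx': 257.9596765445041, 'cy': 189.942041996966} {'cx': 257.7307261201066, 'cy': 192.95234804505895}
dish top [0.5847 0.1015] 0.0008 38 scene guess [0.5882 0.1062 0.028 ]
mid top [ 0.4823 -0.0478] 0.0005 40 scene guess [ 0.491  -0.0396  0.06  ]
slim top [ 0.5126 -0.2706] 0.0003 30 scene guess [ 0.5176 -0.2605  0.1   ]
```

View pics/c1.png

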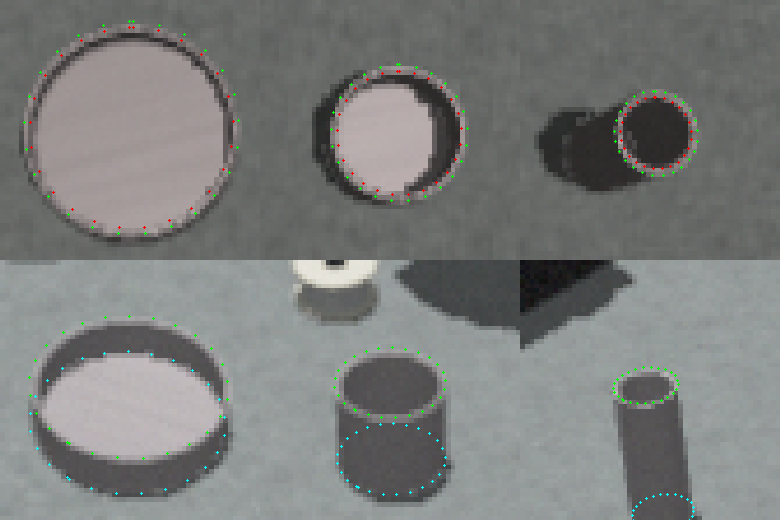

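The top-view rim fits put the dish at about (0.583,0.1015), the mid can at (0.483,-0.046) and the slim can at (0.5125,-0.270). The scene view agrees to about 1–2 px. Now moving to the mid can.

>>> carry_out([
  {"tx":3,"ty":-2.5,"tz":0.3},
  {"tx":3,"ty":-2.5,"tz":0.3},
  {"tx":3,"ty":-2.5,"tz":0.3},
  {"tx":3,"ty":-2.5,"tz":0.3},
  {"tx":3,"ty":-2.5,"tz":0.3},
  {"tx":3,"ty":-2.5,"tz":0.3},
  {"tx":3,"ty":-2.5,"tz":0.3},
  {"tx":3,"ty":-2.5,"tz":0.3},
  {"tx":3,"ty":-2.5,"tz":0.3},
  {"tx":3,"ty":-2.5,"tz":0.3},
  {"tx":3,"ty":-2.5,"tz":0.3},
  {"tx":3,"ty":-2.5,"tz":0.3},
], jaw=-1, squeeze=30)

```text
validation failed for argument at $.ro...
```

```bash
cat > st.py <<'E'
import sys
from rig import env
import numpy as np
def st(t=None):
    o=env.observe(); p=o["position"];R=o["tool_rot"]
    print("t",round(o["time_s"],2),"p",p.round(4),"F",o["ft_force"].round(1),"w",round(o["grip_width"],4),"q6",o["q"][5].round(1),"zax",R[:,2].round(3))
    if t is not None: print("need cm",(R.T@(np.array(t)-p)*100).round(2),"yaw",np.degrees(np.arctan2(R[1,0],R[0,0])).round(1))
st([float(a) for a in sys.argv[1:4]] if len(sys.argv)>3 else None)
E
python3 st.py .483 -.046 .2
```

```text
t 0.1 p [ 0.1397 -0.5317  0.2418] F [ 0.3  0.3 -0.3] w 0.0855 q6 -12.3 zax [-0.     0.001 -1.   ]
need cm [ 45.54 -38.25   4.24] yaw 14.7
```

>>> carry_out([
  {"tx":3,"ty":-2.5,"tz":0.3,"yaw":0},
  {"tx":3,"ty":-2.5,"tz":0.3,"yaw":0},
  {"tx":3,"ty":-2.5,"tz":0.3,"yaw":0},
  {"tx":3,"ty":-2.5,"tz":0.3,"yaw":0},
  {"tx":3,"ty":-2.5,"tz":0.3,"yaw":0},
  {"tx":3,"ty":-2.5,"tz":0.3,"yaw":0},
  {"tx":3,"ty":-2.5,"tz":0.3,"yaw":0},
  {"tx":3,"ty":-2.5,"tz":0.3,"yaw":0},
  {"tx":3,"ty":-2.5,"tz":0.3,"yaw":0},
  {"tx":3,"ty":-2.5,"tz":0.3,"yaw":0},
], jaw=-1, squeeze=30)

```text
time_s: 1.1
position: [0.3713, -0.2042, 0.2085]
tool_rot: [[0.969, 0.246, -0.002], [0.246, -0.969, 0.006], [-0.0, -0.006, -1.0]]
ft_force: [0.3, -1.3, -0.0]
grip_width: 0.0855
```

>>> carry_out([
  {"tx":2.5,"ty":-2.1,"tz":0.5,"yaw":0},
  {"tx":2.5,"ty":-2.1,"tz":0.5,"yaw":0},
  {"tx":2.5,"ty":-2.1,"tz":0.5,"yaw":0},
  {"tx":2.5,"ty":-2.1,"tz":0.5,"yaw":0},
  {"tx":2.5,"ty":-2.1,"tz":0.5,"yaw":0},
  {"tx":2.5,"ty":-2.1,"tz":0.5,"yaw":0},
  {"tx":0,"ty":0,"tz":0,"yaw":0},
])

```text
time_s: 1.8
position: [0.49, -0.0333, 0.1764]
tool_rot: [[0.968, 0.25, -0.004], [0.25, -0.968, 0.007], [-0.002, -0.008, -1.0]]
ft_force: [-0.2, -0.7, 0.2]
grip_width: 0.0855
```

```bash
python3 st.py .483 -.046 .12; python3 -c "
from m import *
c=[.483,-.046]
T=snap('top','pics/t1.png');S=snap('scene','pics/s1.png')
cv2.imwrite('pics/c2.png',np.hstack([tile('top',T,[],(295,207),45,380),tile('scene',S,[(c,.033,.06,(0,255,0))],(243,140),45,380)]))"
```

```text
t 1.8 p [ 0.49   -0.0333  0.1764] F [-0.2 -0.7  0.2] w 0.0855 q6 57.5 zax [-0.004  0.007 -1.   ]
need cm [-0.98  1.1   5.64] yaw 14.5
```

View pics/c2.png

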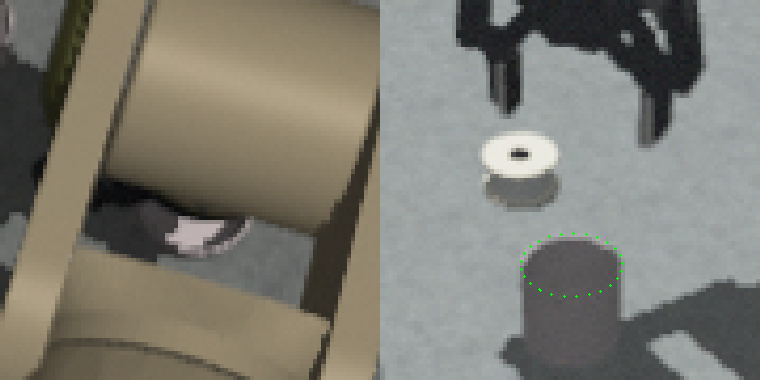

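The gripper is above the can. In the scene crop the predicted rim lies on the can's actual rim, so I'll correct the offset and descend.

>>> carry_out([
  {"tx":-0.5,"ty":0.6,"tz":1,"yaw":0},
  {"tx":-0.5,"ty":0.5,"tz":1.5,"yaw":0},
  {"tx":0,"ty":0,"tz":2,"yaw":0},
  {"tx":0,"ty":0,"tz":1,"yaw":0},
  {"tx":0,"ty":0,"tz":0,"yaw":0},
  {"tx":0,"ty":0,"tz":0,"yaw":0},
])

```text
time_s: 2.5
position: [0.4774, -0.0557, 0.1188]
tool_rot: [[0.971, 0.241, -0.005], [0.241, -0.971, 0.005], [-0.004, -0.006, -1.0]]
ft_force: [0.1, -0.6, 0.4]
grip_width: 0.0852
```

```bash
python3 st.py .483 -.046 .04; python3 -c "
from h import *
print(cast('scene',244.4,124.8,.17),cast('scene',244.4,124.8,.165))"
```

```text
t 2.5 p [ 0.4774 -0.0557  0.1188] F [ 0.1 -0.6  0.4] w 0.0852 q6 55.1 zax [-0.005  0.005 -1.   ]
need cm [ 0.81 -0.76  7.88] yaw 13.9
[ 0.48312406 -0.03972206  0.17      ] [ 0.47735417 -0.04413927  0.165     ]
```

>>> carry_out([
  {"tx":0.4,"ty":-0.4,"tz":0,"yaw":0},
  {"tx":0,"ty":0,"tz":0,"yaw":0},
  {"tx":0,"ty":0,"tz":0,"yaw":0},
])

```text
time_s: 2.8
position: [0.4807, -0.0516, 0.12]
tool_rot: [[0.971, 0.239, -0.003], [0.239, -0.971, 0.004], [-0.002, -0.005, -1.0]]
ft_force: [0.1, 0.3, -0.6]
grip_width: 0.0853
```

```bash
python3 st.py .483 -.046 .04
```

```text
t 2.8 p [ 0.4807 -0.0516  0.12  ] F [ 0.1  0.3 -0.6] w 0.0853 q6 55.8 zax [-0.003  0.004 -1.   ]
need cm [ 0.37 -0.45  8.  ] yaw 13.8
```

>>> carry_out([
  {"tx":0.4,"ty":-0.4,"tz":0,"yaw":0},
  {"tx":0,"ty":0,"tz":1,"yaw":0},
  {"tx":0,"ty":0,"tz":1,"yaw":0},
  {"tx":0,"ty":0,"tz":1,"yaw":0},
  {"tx":0,"ty":0,"tz":1,"yaw":0},
  {"tx":0,"ty":0,"tz":1,"yaw":0},
  {"tx":0,"ty":0,"tz":0,"yaw":0},
  {"tx":0,"ty":0,"tz":0,"yaw":0},
])

```text
time_s: 3.6
position: [0.4834, -0.0456, 0.0648]
tool_rot: [[0.971, 0.24, -0.005], [0.24, -0.971, 0.005], [-0.003, -0.006, -1.0]]
ft_force: [0.1, 0.4, 1.0]
grip_width: 0.0853
```

```bash
python3 st.py .483 -.046 .04
```

```text
t 3.6 p [ 0.4834 -0.0456  0.0648] F [0.1 0.4 1. ] w 0.0853 q6 56.5 zax [-0.005  0.005 -1.   ]
need cm [-0.04  0.04  2.48] yaw 13.9
```

>>> carry_out([
  {"tx":0,"ty":0,"tz":0.8,"yaw":0},
  {"tx":0,"ty":0,"tz":0.8,"yaw":0},
  {"tx":0,"ty":0,"tz":0.6,"yaw":0},
  {"tx":0,"ty":0,"tz":0,"yaw":0},
  {"tx":0,"ty":0,"tz":0,"yaw":0},
])

```text
time_s: 4.1
position: [0.4836, -0.0457, 0.0413]
tool_rot: [[0.971, 0.24, -0.003], [0.24, -0.971, 0.005], [-0.002, -0.005, -1.0]]
ft_force: [-0.5, 0.1, -0.3]
grip_width: 0.0854
```

>>> carry_out([
  {"tx":0,"ty":0,"tz":0,"yaw":0},
  {"tx":0,"ty":0,"tz":0,"yaw":0},
  {"tx":0,"ty":0,"tz":0,"yaw":0},
  {"tx":0,"ty":0,"tz":0,"yaw":0},
  {"tx":0,"ty":0,"tz":0,"yaw":0},
  {"tx":0,"ty":0,"tz":0,"yaw":0},
  {"tx":0,"ty":0,"tz":0,"yaw":0},
  {"tx":0,"ty":0,"tz":0,"yaw":0},
], jaw=1, squeeze=30)

```text
time_s: 4.9
position: [0.4838, -0.0457, 0.0422]
tool_rot: [[0.971, 0.24, -0.002], [0.24, -0.971, 0.004], [-0.001, -0.005, -1.0]]
ft_force: [-0.1, 0.4, -1.2]
grip_width: 0.0661
```

```bash
python3 st.py .483 -.046 .04; python3 -c "
from m import *
S=snap('scene','pics/s2.png')
cv2.imwrite('pics/c3.png',tile('scene',S,[],(243,155),35,500))"
```

```text
t 4.9 p [ 0.4838 -0.0457  0.0422] F [-0.1  0.4 -1.2] w 0.0661 q6 56.5 zax [-0.002  0.004 -1.   ]
need cm [-0.09  0.01  0.22] yaw 13.9
```

View pics/c3.png

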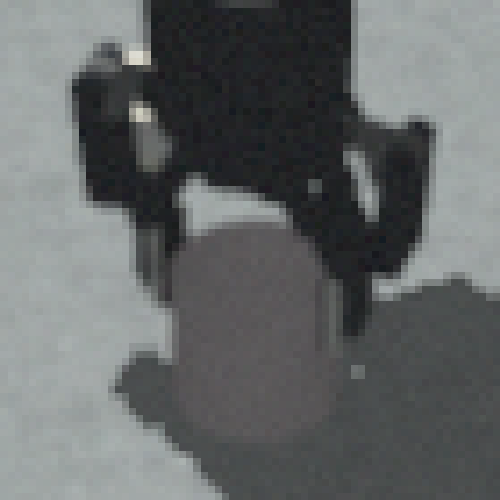

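The jaws hold the mid can at 66.1 mm, with the pads across its rim. Lifting.

>>> carry_out([
  {"tx":0,"ty":0,"tz":-0.5,"yaw":0},
  {"tx":0,"ty":0,"tz":-1,"yaw":0},
  {"tx":0,"ty":0,"tz":-1.5,"yaw":0},
  {"tx":0,"ty":0,"tz":-1.5,"yaw":0},
  {"tx":0,"ty":0,"tz":-1.5,"yaw":0},
  {"tx":0,"ty":0,"tz":-1,"yaw":0},
  {"tx":0,"ty":0,"tz":-0.5,"yaw":0},
  {"tx":0,"ty":0,"tz":0,"yaw":0},
  {"tx":0,"ty":0,"tz":0,"yaw":0},
])

```text
time_s: 5.85
position: [0.484, -0.046, 0.1246]
tool_rot: [[0.971, 0.24, 0.0], [0.24, -0.971, 0.003], [0.001, -0.003, -1.0]]
ft_force: [0.2, -0.1, -1.4]
grip_width: 0.0656
```

```bash
python3 st.py .583 .1015 .12
```

```text
t 5.85 p [ 0.484  -0.046   0.1246] F [ 0.2 -0.1 -1.4] w 0.0656 q6 56.5 zax [ 0.     0.003 -1.   ]
need cm [ 13.16 -11.94   0.51] yaw 13.9
```

>>> carry_out([
  {"tx":0.6,"ty":-0.5,"tz":0,"yaw":0},
  {"tx":1.2,"ty":-1.1,"tz":0,"yaw":0},
  {"tx":1.5,"ty":-1.4,"tz":0,"yaw":0},
  {"tx":1.5,"ty":-1.4,"tz":0,"yaw":0},
  {"tx":1.5,"ty":-1.4,"tz":0,"yaw":0},
  {"tx":1.5,"ty":-1.4,"tz":0,"yaw":0},
  {"tx":1.5,"ty":-1.4,"tz":0,"yaw":0},
  {"tx":1.2,"ty":-1.1,"tz":0,"yaw":0},
  {"tx":0.8,"ty":-0.7,"tz":0,"yaw":0},
  {"tx":0.4,"ty":-0.4,"tz":0,"yaw":0},
  {"tx":0,"ty":0,"tz":0,"yaw":0},
  {"tx":0,"ty":0,"tz":0,"yaw":0},
])

```text
time_s: 7.05
position: [0.5743, 0.0962, 0.1184]
tool_rot: [[0.971, 0.239, -0.012], [0.239, -0.971, 0.005], [-0.01, -0.008, -1.0]]
ft_force: [-0.5, -1.1, -1.4]
grip_width: 0.0661
```

```bash
python3 st.py .583 .1015 .05
```

```text
t 7.05 p [0.5743 0.0962 0.1184] F [-0.5 -1.1 -1.4] w 0.0661 q6 73.8 zax [-0.012  0.005 -1.   ]
need cm [ 1.04 -0.25  6.83] yaw 13.9
```

>>> carry_out([
  {"tx":0.5,"ty":-0.1,"tz":0,"yaw":0},
  {"tx":0.5,"ty":-0.1,"tz":0,"yaw":0},
  {"tx":0,"ty":0,"tz":0.5,"yaw":0},
  {"tx":0,"ty":0,"tz":1,"yaw":0},
  {"tx":0,"ty":0,"tz":1,"yaw":0},
  {"tx":0,"ty":0,"tz":0.5,"yaw":0},
  {"tx":0,"ty":0,"tz":0,"yaw":0},
  {"tx":0,"ty":0,"tz":0,"yaw":0},
])

```text
time_s: 7.85
position: [0.5829, 0.0993, 0.0848]
tool_rot: [[0.971, 0.237, -0.014], [0.237, -0.971, 0.005], [-0.012, -0.008, -1.0]]
ft_force: [-0.9, 0.4, -0.8]
grip_width: 0.0662
```

```bash
python3 st.py .583 .1015 .0462;  python3 -c "
from m import *
S=snap('scene','pics/s3.png')
cv2.imwrite('pics/c4.png',tile('scene',S,[],(266,190),45,500))"
```

```text
t 7.85 p [0.5829 0.0993 0.0848] F [-0.9  0.4 -0.8] w 0.0662 q6 74.3 zax [-0.014  0.005 -1.   ]
need cm [ 0.11 -0.18  3.86] yaw 13.7
```

View pics/c4.png

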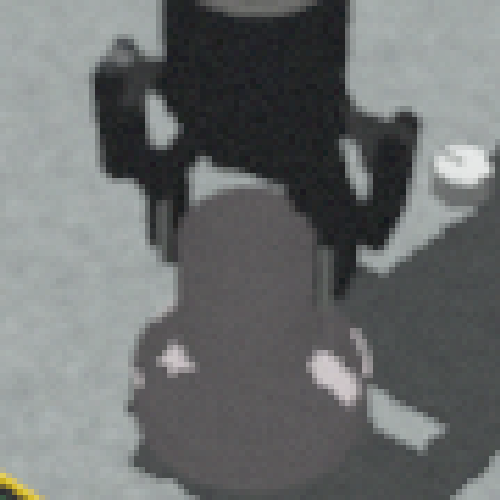

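The can hangs over the middle of the dish. Lowering.

>>> carry_out([
  {"tx":0.1,"ty":-0.1,"tz":0.6,"yaw":0},
  {"tx":0,"ty":0,"tz":0.8,"yaw":0},
  {"tx":0,"ty":0,"tz":0.8,"yaw":0},
  {"tx":0,"ty":0,"tz":0.5,"yaw":0},
  {"tx":0,"ty":0,"tz":0.2,"yaw":0},
  {"tx":0,"ty":0,"tz":0,"yaw":0},
  {"tx":0,"ty":0,"tz":0,"yaw":0},
])

```text
time_s: 8.6
position: [0.5835, 0.1008, 0.0536]
tool_rot: [[0.971, 0.237, -0.013], [0.237, -0.971, 0.005], [-0.012, -0.008, -1.0]]
ft_force: [0.1, -0.3, -0.3]
grip_width: 0.0657
```

```bash
python3 st.py .583 .1015 .0462
```

```text
t 8.6 p [0.5835 0.1008 0.0536] F [ 0.1 -0.3 -0.3] w 0.0657 q6 74.4 zax [-0.013  0.005 -1.   ]
need cm [-0.02 -0.07  0.74] yaw 13.7
```

>>> carry_out([
  {"tx":0,"ty":0,"tz":0.2,"yaw":0},
  {"tx":0,"ty":0,"tz":0.2,"yaw":0},
  {"tx":0,"ty":0,"tz":0.2,"yaw":0},
  {"tx":0,"ty":0,"tz":0,"yaw":0},
  {"tx":0,"ty":0,"tz":0,"yaw":0},
])

```text
time_s: 9.1
position: [0.5837, 0.1008, 0.0477]
tool_rot: [[0.971, 0.237, -0.012], [0.237, -0.971, 0.005], [-0.01, -0.008, -1.0]]
ft_force: [0.0, 0.4, -1.0]
grip_width: 0.0658
```

```bash
python3 st.py .583 .1015 .0462
```

```text
t 9.1 p [0.5837 0.1008 0.0477] F [ 0.   0.4 -1. ] w 0.0658 q6 74.4 zax [-0.012  0.005 -1.   ]
need cm [-0.05 -0.08  0.15] yaw 13.7
```

>>> carry_out([
  {"tx":0,"ty":0,"tz":0.1,"yaw":0},
  {"tx":0,"ty":0,"tz":0.1,"yaw":0},
  {"tx":0,"ty":0,"tz":0,"yaw":0},
  {"tx":0,"ty":0,"tz":0,"yaw":0},
])

```text
time_s: 9.5
position: [0.5837, 0.1008, 0.0462]
tool_rot: [[0.971, 0.237, -0.011], [0.237, -0.971, 0.005], [-0.01, -0.008, -1.0]]
ft_force: [0.5, -0.3, -1.1]
grip_width: 0.0661
```

```bash
python3 st.py .583 .1015 .0462
```

```text
t 9.5 p [0.5837 0.1008 0.0462] F [ 0.5 -0.3 -1.1] w 0.0661 q6 74.4 zax [-0.011  0.005 -1.   ]
need cm [-0.06 -0.08  0.  ] yaw 13.7
```

>>> carry_out([
  {"tx":0,"ty":0,"tz":0.1,"yaw":0},
  {"tx":0,"ty":0,"tz":0,"yaw":0},
  {"tx":0,"ty":0,"tz":0,"yaw":0},
])

```text
time_s: 9.8
position: [0.5836, 0.1009, 0.0462]
tool_rot: [[0.971, 0.237, -0.011], [0.237, -0.971, 0.005], [-0.01, -0.007, -1.0]]
ft_force: [-1.2, 0.1, -0.3]
grip_width: 0.0664
```

>>> carry_out([
  {"tx":0,"ty":0,"tz":0.1,"yaw":0},
  {"tx":0,"ty":0,"tz":0,"yaw":0},
  {"tx":0,"ty":0,"tz":0,"yaw":0},
])

```text
time_s: 10.1
position: [0.5835, 0.1008, 0.0461]
tool_rot: [[0.971, 0.237, -0.011], [0.238, -0.971, 0.005], [-0.009, -0.007, -1.0]]
ft_force: [-0.8, 0.8, 0.3]
grip_width: 0.0656
```

The arm stalled at z=0.0461, where the can should be seated, and the weight came off the wrist. Releasing.

>>> carry_out([
  {"tx":0,"ty":0,"tz":0,"yaw":0},
  {"tx":0,"ty":0,"tz":0,"yaw":0},
  {"tx":0,"ty":0,"tz":0,"yaw":0},
  {"tx":0,"ty":0,"tz":0,"yaw":0},
  {"tx":0,"ty":0,"tz":0,"yaw":0},
  {"tx":0,"ty":0,"tz":0,"yaw":0},
  {"tx":0,"ty":0,"tz":0,"yaw":0},
  {"tx":0,"ty":0,"tz":0,"yaw":0},
], jaw=-1)

```text
time_s: 10.9
position: [0.5837, 0.1008, 0.0454]
tool_rot: [[0.971, 0.237, -0.011], [0.237, -0.971, 0.005], [-0.01, -0.007, -1.0]]
ft_force: [0.3, -0.8, -0.5]
grip_width: 0.0855
```

>>> carry_out([
  {"tx":0,"ty":0,"tz":-0.5,"yaw":0},
  {"tx":0,"ty":0,"tz":-1,"yaw":0},
  {"tx":0,"ty":0,"tz":-1.5,"yaw":0},
  {"tx":0,"ty":0,"tz":-2,"yaw":0},
  {"tx":0,"ty":0,"tz":-2,"yaw":0},
  {"tx":0,"ty":0,"tz":-2,"yaw":0},
  {"tx":0,"ty":0,"tz":-2,"yaw":0},
  {"tx":0,"ty":0,"tz":-1,"yaw":0},
  {"tx":0,"ty":0,"tz":0,"yaw":0},
])

```text
time_s: 11.8
position: [0.5851, 0.1003, 0.1758]
tool_rot: [[0.971, 0.237, -0.007], [0.237, -0.971, 0.005], [-0.006, -0.006, -1.0]]
ft_force: [0.7, -0.8, 0.1]
grip_width: 0.0854
```

```bash
python3 st.py .5125 -.27 .17
```

```text
t 11.8 p [0.5851 0.1003 0.1758] F [ 0.7 -0.8  0.1] w 0.0854 q6 74.4 zax [-0.007  0.005 -1.   ]
need cm [-15.84  34.25   0.46] yaw 13.7
```

>>> carry_out([
  {"tx":-0.7,"ty":1.5,"tz":0,"yaw":0},
  {"tx":-1.4,"ty":3,"tz":0,"yaw":0},
  {"tx":-1.6,"ty":3.5,"tz":0,"yaw":0},
  {"tx":-1.6,"ty":3.5,"tz":0,"yaw":0},
  {"tx":-1.6,"ty":3.5,"tz":0,"yaw":0},
  {"tx":-1.6,"ty":3.5,"tz":0,"yaw":0},
  {"tx":-1.6,"ty":3.5,"tz":0,"yaw":0},
  {"tx":-1.6,"ty":3.5,"tz":0,"yaw":0},
  {"tx":-1.4,"ty":3,"tz":0,"yaw":0},
  {"tx":-1,"ty":2,"tz":0,"yaw":0},
  {"tx":0,"ty":0,"tz":0,"yaw":0},
  {"tx":0,"ty":0,"tz":0,"yaw":0},
])

```text
time_s: 13.0
position: [0.5088, -0.248, 0.1632]
tool_rot: [[0.972, 0.235, -0.026], [0.235, -0.972, 0.012], [-0.022, -0.018, -1.0]]
ft_force: [-0.8, -0.1, 0.1]
grip_width: 0.0856
```

```bash
python3 st.py .5125 -.27 .17; python3 - <<'E'
from m import *
T=snap("top","pics/t4.png");S=snap("scene","pics/s4.png")
c,e,n=rimfit("top",T,cast("top",230,166,.064)[:2],.033,.064); print("mid",c,e,n)
d,e,n=rimfit("top",T,[.583,.1015],.054,.028); print("dish",d,e,n)
s=[.5125,-.27]
cv2.imwrite("pics/c5.png",np.hstack([tile("top",T,[(c,.033,.064,(0,255,0)),(d,.054,.028,(0,0,255))],(230,167),28,260),tile("scene",S,[(c,.033,.064,(0,255,0)),(d,.054,.028,(0,0,255))],(262,205),28,260),tile("scene",S,[(s,.02,.1,(0,255,0))],(176,115),28,260)]))
E
```

```text
t 13.0 p [ 0.5088 -0.248   0.1632] F [-0.8 -0.1  0.1] w 0.0856 q6 38.7 zax [-0.026  0.012 -1.   ]
need cm [-0.17  2.21 -0.72] yaw 13.6
mid [0.58157571 0.10036708] 0.0008767707525409209 46
dish [0.58505473 0.1013172 ] 0.0009119054803189176 38
```

View pics/c5.png

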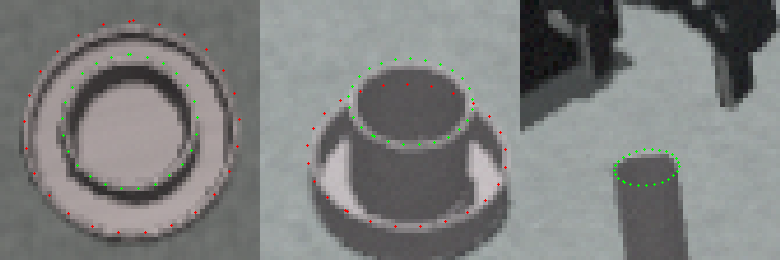

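The mid can stands upright and near-centred in the dish, and the dish has not moved. Next I'll line up on the slim can.

>>> carry_out([
  {"tx":-0.1,"ty":0.8,"tz":0,"yaw":0},
  {"tx":-0.1,"ty":0.8,"tz":0,"yaw":0},
  {"tx":0,"ty":0.4,"tz":0,"yaw":0},
  {"tx":0,"ty":0,"tz":0,"yaw":0},
  {"tx":0,"ty":0,"tz":0,"yaw":0},
  {"tx":0,"ty":0,"tz":0,"yaw":0},
])

```text
time_s: 13.7
position: [0.5132, -0.2663, 0.1631]
tool_rot: [[0.97, 0.24, -0.025], [0.241, -0.971, 0.012], [-0.022, -0.017, -1.0]]
ft_force: [0.6, -0.6, -0.2]
grip_width: 0.0853
```

```bash
python3 st.py .5125 -.27 .08
```

```text
t 13.7 p [ 0.5132 -0.2663  0.1631] F [ 0.6 -0.6 -0.2] w 0.0853 q6 37.2 zax [-0.025  0.012 -1.   ]
need cm [0.03 0.49 8.31] yaw 13.9
```

>>> carry_out([
  {"tx":0,"ty":0.4,"tz":0.5,"yaw":0},
  {"tx":0,"ty":0,"tz":1,"yaw":0},
  {"tx":0,"ty":0,"tz":1,"yaw":0},
  {"tx":0,"ty":0,"tz":0.7,"yaw":0},
  {"tx":0,"ty":0,"tz":0,"yaw":0},
  {"tx":0,"ty":0,"tz":0,"yaw":0},
])

```text
time_s: 14.3
position: [0.5129, -0.2694, 0.1272]
tool_rot: [[0.97, 0.241, -0.027], [0.241, -0.97, 0.013], [-0.023, -0.019, -1.0]]
ft_force: [-0.3, -0.5, -0.6]
grip_width: 0.0855
```

```bash
python3 st.py .5125 -.27 .08
```

```text
t 14.3 p [ 0.5129 -0.2694  0.1272] F [-0.3 -0.5 -0.6] w 0.0855 q6 36.9 zax [-0.027  0.013 -1.   ]
need cm [0.06 0.14 4.72] yaw 14.0
```

>>> carry_out([
  {"tx":0.1,"ty":0.1,"tz":0.6,"yaw":0},
  {"tx":0,"ty":0,"tz":1,"yaw":0},
  {"tx":0,"ty":0,"tz":1,"yaw":0},
  {"tx":0,"ty":0,"tz":1,"yaw":0},
  {"tx":0,"ty":0,"tz":0.6,"yaw":0},
  {"tx":0,"ty":0,"tz":0,"yaw":0},
  {"tx":0,"ty":0,"tz":0,"yaw":0},
])

```text
time_s: 15.0
position: [0.513, -0.2695, 0.0812]
tool_rot: [[0.97, 0.241, -0.027], [0.241, -0.97, 0.013], [-0.023, -0.02, -1.0]]
ft_force: [-0.2, 0.4, 0.7]
grip_width: 0.0852
```

```bash
python3 st.py .5125 -.27 .08; python3 - <<'E'
from m import *
S=snap("scene","pics/s5.png"); cv2.imwrite("pics/c6.png",tile("scene",S,[],(176,128),35,400))
E
```

```text
t 15.0 p [ 0.513  -0.2695  0.0812] F [-0.2  0.4  0.7] w 0.0852 q6 37.0 zax [-0.027  0.013 -1.   ]
need cm [-0.06  0.04  0.12] yaw 14.0
```

View pics/c6.png

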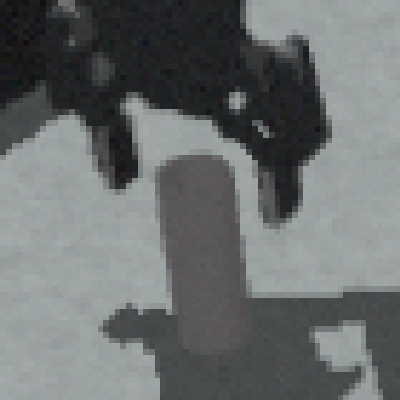

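The fingers straddle the slim can evenly (at 120 and 280, with the can at about 200). Closing.

>>> carry_out([
  {"tx":0,"ty":0,"tz":0,"yaw":0},
  {"tx":0,"ty":0,"tz":0,"yaw":0},
  {"tx":0,"ty":0,"tz":0,"yaw":0},
  {"tx":0,"ty":0,"tz":0,"yaw":0},
  {"tx":0,"ty":0,"tz":0,"yaw":0},
  {"tx":0,"ty":0,"tz":0,"yaw":0},
  {"tx":0,"ty":0,"tz":0,"yaw":0},
  {"tx":0,"ty":0,"tz":0,"yaw":0},
  {"tx":0,"ty":0,"tz":0,"yaw":0},
  {"tx":0,"ty":0,"tz":0,"yaw":0},
  {"tx":0,"ty":0,"tz":0,"yaw":0},
  {"tx":0,"ty":0,"tz":0,"yaw":0},
], jaw=1, squeeze=30)

```text
time_s: 16.25
position: [0.5134, -0.2698, 0.0825]
tool_rot: [[0.97, 0.241, -0.025], [0.241, -0.97, 0.012], [-0.022, -0.018, -1.0]]
ft_force: [0.5, -1.1, 0.2]
grip_width: 0.0397
```

>>> carry_out([
  {"tx":0,"ty":0,"tz":-0.5,"yaw":0},
  {"tx":0,"ty":0,"tz":-1,"yaw":0},
  {"tx":0,"ty":0,"tz":-1.5,"yaw":0},
  {"tx":0,"ty":0,"tz":-2,"yaw":0},
  {"tx":0,"ty":0,"tz":-2,"yaw":0},
  {"tx":0,"ty":0,"tz":-2,"yaw":0},
  {"tx":0,"ty":0,"tz":-1.5,"yaw":0},
  {"tx":0,"ty":0,"tz":-0.5,"yaw":0},
  {"tx":0,"ty":0,"tz":0,"yaw":0},
  {"tx":0,"ty":0,"tz":0,"yaw":0},
])

```text
time_s: 17.25
position: [0.516, -0.2708, 0.2015]
tool_rot: [[0.97, 0.241, -0.024], [0.241, -0.97, 0.011], [-0.02, -0.016, -1.0]]
ft_force: [0.3, 0.1, 0.1]
grip_width: 0.0397
```

```bash
python3 st.py .582 .101 .19
```

```text
t 17.25 p [ 0.516  -0.2708  0.2015] F [0.3 0.1 0.1] w 0.0397 q6 36.9 zax [-0.024  0.011 -1.   ]
need cm [ 15.4  -34.47   1.4 ] yaw 14.0
```

>>> carry_out([
  {"tx":0.6,"ty":-1.4,"tz":0,"yaw":0},
  {"tx":1.2,"ty":-2.7,"tz":0,"yaw":0},
  {"tx":1.5,"ty":-3.4,"tz":0,"yaw":0},
  {"tx":1.5,"ty":-3.4,"tz":0,"yaw":0},
  {"tx":1.5,"ty":-3.4,"tz":0,"yaw":0},
  {"tx":1.5,"ty":-3.4,"tz":0,"yaw":0},
  {"tx":1.5,"ty":-3.4,"tz":0,"yaw":0},
  {"tx":1.5,"ty":-3.4,"tz":0,"yaw":0},
  {"tx":1.3,"ty":-2.8,"tz":0,"yaw":0},
  {"tx":0.9,"ty":-2,"tz":0,"yaw":0},
  {"tx":0.4,"ty":-1,"tz":0,"yaw":0},
  {"tx":0,"ty":0,"tz":0,"yaw":0},
])

```text
time_s: 18.45
position: [0.5691, 0.0794, 0.1954]
tool_rot: [[0.969, 0.242, -0.041], [0.243, -0.97, 0.019], [-0.035, -0.028, -0.999]]
ft_force: [-0.5, -0.7, -1.0]
grip_width: 0.0395
```

>>> carry_out([
  {"tx":0,"ty":0,"tz":0,"yaw":0},
  {"tx":0,"ty":0,"tz":0,"yaw":0},
])

```text
time_s: 18.65
position: [0.5686, 0.0784, 0.1949]
tool_rot: [[0.969, 0.242, -0.042], [0.243, -0.97, 0.018], [-0.037, -0.028, -0.999]]
ft_force: [-0.6, 0.0, -0.6]
grip_width: 0.0397
```

```bash
python3 st.py .582 .101 .17
```

```text
t 18.65 p [0.5686 0.0784 0.1949] F [-0.6  0.  -0.6] w 0.0397 q6 71.5 zax [-0.042  0.018 -0.999]
need cm [ 1.94 -1.79  2.47] yaw 14.0
```

>>> carry_out([
  {"tx":0.5,"ty":-0.5,"tz":0,"yaw":0},
  {"tx":0.8,"ty":-0.7,"tz":0,"yaw":0},
  {"tx":0.5,"ty":-0.4,"tz":0.3,"yaw":0},
  {"tx":0,"ty":0,"tz":0.5,"yaw":0},
  {"tx":0,"ty":0,"tz":0.5,"yaw":0},
  {"tx":0,"ty":0,"tz":0,"yaw":0},
  {"tx":0,"ty":0,"tz":0,"yaw":0},
])

```text
time_s: 19.35
position: [0.5829, 0.0978, 0.1799]
tool_rot: [[0.97, 0.238, -0.043], [0.239, -0.971, 0.018], [-0.038, -0.028, -0.999]]
ft_force: [0.2, -0.1, -1.0]
grip_width: 0.04
```

```bash
python3 st.py .583 .101 .16; python3 - <<'E'
from m import *
S=snap("scene","pics/s6.png"); cv2.imwrite("pics/c7.png",tile("scene",S,[],(264,180),45,500))
E
```

```text
t 19.35 p [0.5829 0.0978 0.1799] F [ 0.2 -0.1 -1. ] w 0.04 q6 73.7 zax [-0.043  0.018 -0.999]
need cm [ 0.16 -0.25  1.99] yaw 13.8
```

View pics/c7.png

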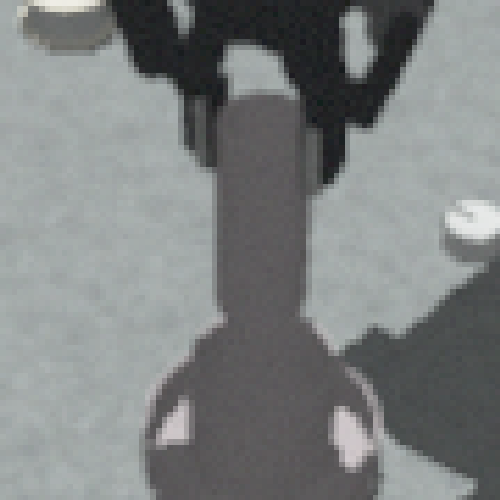

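The can is over the centre of the mid can and dish (column 262 against 264). Lowering in steps with a small tx correction.

>>> carry_out([
  {"tx":0.1,"ty":-0.1,"tz":0.5,"yaw":0},
  {"tx":0.1,"ty":0,"tz":0.8,"yaw":0},
  {"tx":0,"ty":0,"tz":0.8,"yaw":0},
  {"tx":0,"ty":0,"tz":0.8,"yaw":0},
  {"tx":0,"ty":0,"tz":0.5,"yaw":0},
  {"tx":0,"ty":0,"tz":0,"yaw":0},
  {"tx":0,"ty":0,"tz":0,"yaw":0},
])

```text
time_s: 20.1
position: [0.5828, 0.0998, 0.1424]
tool_rot: [[0.97, 0.238, -0.044], [0.239, -0.971, 0.018], [-0.039, -0.028, -0.999]]
ft_force: [0.1, -1.0, -1.5]
grip_width: 0.0398
```

```bash
python3 st.py .583 .101 .0905; python3 - <<'E'
from m import *
S=snap("scene","pics/s7.png"); cv2.imwrite("pics/c8.png",tile("scene",S,[],(264,190),40,500))
E
```

```text
t 20.1 p [0.5828 0.0998 0.1424] F [ 0.1 -1.  -1.5] w 0.0398 q6 73.8 zax [-0.044  0.018 -0.999]
need cm [0.25 0.04 5.18] yaw 13.8
```

View pics/c8.png

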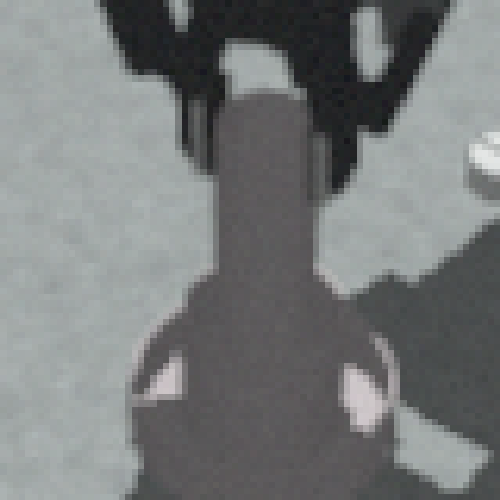

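>>> carry_out([
  {"tx":0.1,"ty":0,"tz":0.5,"yaw":0},
  {"tx":0.1,"ty":0,"tz":0.7,"yaw":0},
  {"tx":0,"ty":0,"tz":0.7,"yaw":0},
  {"tx":0,"ty":0,"tz":0.4,"yaw":0},
  {"tx":0,"ty":0,"tz":0,"yaw":0},
  {"tx":0,"ty":0,"tz":0,"yaw":0},
])

```text
time_s: 20.75
position: [0.5839, 0.1008, 0.1176]
tool_rot: [[0.97, 0.238, -0.044], [0.239, -0.971, 0.018], [-0.038, -0.028, -0.999]]
ft_force: [-0.8, -0.2, -1.1]
grip_width: 0.0394
```

```bash
python3 st.py .583 .101 .0905
```

```text
t 20.75 p [0.5839 0.1008 0.1176] F [-0.8 -0.2 -1.1] w 0.0394 q6 73.8 zax [-0.044  0.018 -0.999]
need cm [0.02 0.03 2.71] yaw 13.8
```

The can is about 30 mm inside with no contact force, so I'll continue.

>>> carry_out([
  {"tx":0,"ty":0,"tz":0.5,"yaw":0},
  {"tx":0,"ty":0,"tz":0.6,"yaw":0},
  {"tx":0,"ty":0,"tz":0.5,"yaw":0},
  {"tx":0,"ty":0,"tz":0.4,"yaw":0},
  {"tx":0,"ty":0,"tz":0.1,"yaw":0},
  {"tx":0,"ty":0,"tz":0,"yaw":0},
  {"tx":0,"ty":0,"tz":0,"yaw":0},
])

```text
time_s: 21.45
position: [0.5831, 0.1012, 0.0949]
tool_rot: [[0.97, 0.238, -0.043], [0.239, -0.971, 0.018], [-0.038, -0.028, -0.999]]
ft_force: [0.4, -0.2, -0.9]
grip_width: 0.0397
```

```bash
python3 st.py .583 .101 .0905
```

```text
t 21.45 p [0.5831 0.1012 0.0949] F [ 0.4 -0.2 -0.9] w 0.0397 q6 73.8 zax [-0.043  0.018 -0.999]
need cm [0.01 0.03 0.44] yaw 13.8
```

>>> carry_out([
  {"tx":0,"ty":0,"tz":0.2,"yaw":0},
  {"tx":0,"ty":0,"tz":0.2,"yaw":0},
  {"tx":0,"ty":0,"tz":0,"yaw":0},
  {"tx":0,"ty":0,"tz":0,"yaw":0},
])

```text
time_s: 21.85
position: [0.5831, 0.1013, 0.091]
tool_rot: [[0.97, 0.238, -0.042], [0.239, -0.971, 0.018], [-0.037, -0.028, -0.999]]
ft_force: [0.0, 0.8, -1.2]
grip_width: 0.0397
```

>>> carry_out([
  {"tx":0,"ty":0,"tz":0.1,"yaw":0},
  {"tx":0,"ty":0,"tz":0,"yaw":0},
  {"tx":0,"ty":0,"tz":0,"yaw":0},
])

```text
time_s: 22.15
position: [0.5834, 0.1013, 0.0907]
tool_rot: [[0.97, 0.238, -0.041], [0.239, -0.971, 0.018], [-0.035, -0.027, -0.999]]
ft_force: [0.1, -0.4, -1.3]
grip_width: 0.0395
```

>>> carry_out([
  {"tx":0,"ty":0,"tz":0.1,"yaw":0},
  {"tx":0,"ty":0,"tz":0.1,"yaw":0},
  {"tx":0,"ty":0,"tz":0,"yaw":0},
])

```text
time_s: 22.45
position: [0.5839, 0.1014, 0.0908]
tool_rot: [[0.971, 0.238, -0.038], [0.239, -0.971, 0.018], [-0.033, -0.027, -0.999]]
ft_force: [0.7, -0.1, -0.7]
grip_width: 0.0396
```

>>> carry_out([
  {"tx":0,"ty":0,"tz":0.1,"yaw":0},
  {"tx":0,"ty":0,"tz":0,"yaw":0},
  {"tx":0,"ty":0,"tz":0,"yaw":0},
])

```text
time_s: 22.75
position: [0.5841, 0.1014, 0.0905]
tool_rot: [[0.971, 0.238, -0.037], [0.239, -0.971, 0.018], [-0.031, -0.026, -0.999]]
ft_force: [-0.7, 0.4, 1.4]
grip_width: 0.0395
```

The arm stalled at the computed seat height of 0.0905 with the weight off the wrist. Releasing and backing straight up.

>>> carry_out([
  {"tx":0,"ty":0,"tz":0,"yaw":0},
  {"tx":0,"ty":0,"tz":0,"yaw":0},
  {"tx":0,"ty":0,"tz":0,"yaw":0},
  {"tx":0,"ty":0,"tz":0,"yaw":0},
  {"tx":0,"ty":0,"tz":0,"yaw":0},
  {"tx":0,"ty":0,"tz":0,"yaw":0},
  {"tx":0,"ty":0,"tz":0,"yaw":0},
  {"tx":0,"ty":0,"tz":0,"yaw":0},
  {"tx":0,"ty":0,"tz":0,"yaw":0},
  {"tx":0,"ty":0,"tz":0,"yaw":0},
], jaw=-1)

```text
time_s: 23.75
position: [0.584, 0.1013, 0.0895]
tool_rot: [[0.971, 0.238, -0.038], [0.239, -0.971, 0.018], [-0.033, -0.027, -0.999]]
ft_force: [1.0, 0.1, -0.2]
grip_width: 0.0853
```

>>> carry_out([
  {"tx":0,"ty":0,"tz":-0.5,"yaw":0},
  {"tx":0,"ty":0,"tz":-1,"yaw":0},
  {"tx":0,"ty":0,"tz":-1.5,"yaw":0},
  {"tx":0,"ty":0,"tz":-2,"yaw":0},
  {"tx":0,"ty":0,"tz":-2,"yaw":0},
  {"tx":0,"ty":0,"tz":-2,"yaw":0},
  {"tx":0,"ty":0,"tz":-1,"yaw":0},
  {"tx":0,"ty":0,"tz":0,"yaw":0},
])

```text
time_s: 24.55
position: [0.5881, 0.0994, 0.198]
tool_rot: [[0.971, 0.238, -0.035], [0.239, -0.971, 0.018], [-0.03, -0.026, -0.999]]
ft_force: [-0.4, 0.5, -0.6]
grip_width: 0.0854
```

>>> carry_out([
  {"tx":-1.5,"ty":2,"tz":0,"yaw":0},
  {"tx":-2,"ty":3,"tz":0,"yaw":0},
  {"tx":-2,"ty":3,"tz":0,"yaw":0},
  {"tx":-2,"ty":3,"tz":0,"yaw":0},
  {"tx":-2,"ty":3,"tz":0,"yaw":0},
  {"tx":-2,"ty":3,"tz":0,"yaw":0},
  {"tx":-1,"ty":2,"tz":0,"yaw":0},
  {"tx":0,"ty":0,"tz":0,"yaw":0},
  {"tx":0,"ty":0,"tz":0,"yaw":0},
])

```text
time_s: 25.45
position: [0.5066, -0.1209, 0.1904]
tool_rot: [[0.97, 0.239, -0.044], [0.241, -0.97, 0.022], [-0.038, -0.032, -0.999]]
ft_force: [0.2, 0.3, -0.5]
grip_width: 0.0855
```

```bash
python3 st.py; python3 - <<'E'
from m import *
T=snap("top","pics/t9.png");S=snap("scene","pics/s9.png")
c,e,n=rimfit("top",T,[.583,.101],.02,.108,w=.008); print("slim",c,e,n)
C=[(c,.02,.108,(0,255,0))]
cv2.imwrite("pics/c9.png",np.hstack([tile("top",T,C,(230,167),28,390),tile("scene",S,C,(264,190),36,390)]))
E
```

```text
t 25.45 p [ 0.5066 -0.1209  0.1904] F [ 0.2  0.3 -0.5] w 0.0855 q6 49.7 zax [-0.044  0.022 -0.999]
slim [0.58308081 0.10074695] 0.00043484554943747956 44
```

View pics/c9.png

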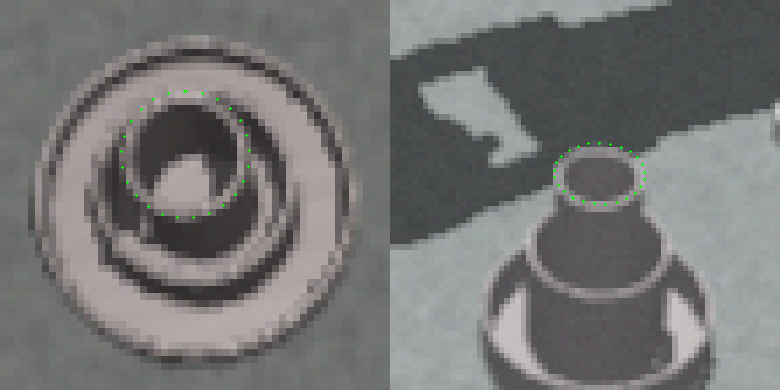

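The slim can stands upright inside the mid can, which stands in the dish, and the slim rim fits at the nested height of 108 mm. I'll check that the tool can hasn't moved, then hand in.

```bash
python3 - <<'E'
from m import *
a,b=[cv2.imread(f"pics/t{i}.png").astype(int)[200:260,115:175] for i in(0,9)]
print("tool can region mean/max diff",np.abs(a-b).mean().round(2),np.abs(a-b).max())
print(env.observe()["time_s"],env.close_job())
E
```

```text
tool can region mean/max diff 6.98 61
the job is handed in; nothing more can be done
25.55 None
```

```bash
python3 - <<'E'
import cv2,numpy as np
A,B=[cv2.imread(f"pics/t{i}.png",0).astype(np.float32) for i in(0,9)]
for n,(y,x) in {"tool":(200,115),"green(untouched)":(120,75),"multimeter":(55,215)}.items():
    a,b=A[y:y+60,x:x+60],B[y:y+60,x:x+60]; print(n,np.abs(a-b).mean().round(2),cv2.phaseCorrelate(a,b))
E
```

```text
tool 7.01 ((0.030447814676314522, -0.03731131276028421), 0.987778582572937)
green(untouched) 6.17 ((0.031197369924292673, -0.066292709897116), 0.9617556024922265)
multimeter 5.83 ((0.05938061425684538, 0.03187922881411254), 1.0003602022594875)
```

The job is done and handed in at 25.5 s of the 64 s allowed. I gripped the mid-sized can at its rim, lowered it into the bare-steel dish and let it go. I then lowered the slim can into the mid-sized one, released it and moved the arm clear.

**Last checks:**
- **Nest:** Both views show the slim can upright inside the mid can, standing in the dish. The slim rim fits at the nested height of 108 mm, centred at (0.583, 0.101).
- **Dish:** It is still on the bench. The last position check, made before the slim can went in, showed no measurable shift.
- **Forces:** Wrist force stayed within about 2 N at every reading.
- **Tool can:** The plain before/after image difference looked high (mean 7, max 61). After handing in, I compared it with untouched objects, which differ about as much (5.8–6.2). The tool can's measured shift is only 0.05 px, so it has not moved.

**What disagreed:**
- **Cameras:** My first rim fits in the two cameras disagreed by several mm. A better fit brought them to about 1–2 px.
- **Arm position:** For the placed mid can, the arm's reported position and the camera still differed by 2–4 mm.
- **Tool tilt:** The tool drifted up to about 2.7° off vertical during the moves. Both cans still ended up upright.

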